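# Put the round bench supplies into their holders by size

### The job

Tidy the repair bench: pick the four round supplies (bottle, solder spool, flux jar and screw cap) out from among the other things and set each one upright on the floor of its own round holder, matched by width: the widest supply in the largest holder, the next widest in the next largest, and so on down to the cap in the smallest. Leave the multimeter and the USB stick lying where they are.

Things in the scene. Friction and masses are not known exactly. Their poses are not given: they have to be found in the camera images.
- bottle: white dispenser bottle with a blue and white neck, round, body diameter 62 mm, 116 mm tall; the plain round body can be gripped up to 70 mm above its underside, the neck above is narrower. 80 to 170 g. The widest of the four round supplies. Stands upright and loose on the counter. Origin: centre of its underside; z up along its axis of symmetry, yaw does not matter.
- spool: spool of bare grey solder wire with pale flanges, diameter 54 mm, 27 mm tall, about 110 to 225 g; grip it across the diameter. The second widest. Stands upright and loose on the counter. Origin: centre of its underside; z up along its axis of symmetry, yaw does not matter.
- jar: closed flux jar, cream body and green lid, diameter 42 mm, 27 mm tall, about 35 to 70 g; the lid stays on. The third widest. Stands upright and loose on the counter. Origin: centre of its underside; z up along its axis of symmetry, yaw does not matter.
- cap: ribbed blue screw cap with a pale top, diameter 30 mm, 14 mm tall, about 14 to 28 g. The narrowest. Stands upright and loose on the counter. Origin: centre of its underside; z up along its axis of symmetry, yaw does not matter.
- large_holder: fixed shallow round holder: a black plastic dish with a cork floor; outside diameter 100 mm, well diameter 80 mm, rim 9 mm above the counter, well floor 3 mm above the counter (6 mm deep), wall 10 mm. The largest of the four holders; the bottle belongs in it. Origin: centre of its underside, on the counter; z up.
- medium_holder: fixed shallow round holder: a black plastic dish with a cork floor; outside diameter 90 mm, well diameter 70 mm, rim 9 mm above the counter, well floor 3 mm above the counter (6 mm deep), wall 10 mm. The second largest of the four holders; the solder spool belongs in it. Origin: centre of its underside, on the counter; z up.
- small_holder: fixed shallow round holder: a black plastic dish with a cork floor; outside diameter 80 mm, well diameter 60 mm, rim 9 mm above the counter, well floor 3 mm above the counter (6 mm deep), wall 10 mm. The third largest of the four holders; the flux jar belongs in it. Origin: centre of its underside, on the counter; z up.
- tiny_holder: fixed shallow round holder: a black plastic dish with a cork floor; outside diameter 68 mm, well diameter 48 mm, rim 9 mm above the counter, well floor 3 mm above the counter (6 mm deep), wall 10 mm. The smallest of the four holders; the screw cap belongs in it. Origin: centre of its underside, on the counter; z up.
- meter: yellow and dark grey multimeter lying flat, 150 x 78 x 43 mm, long side along its own x; a bystander, not to be disturbed. Origin: centre of its underside. Left of the work stands a fixed open carton, 0.11 m tall, at x 0.28 to 0.50, y 0.36 to 0.52.
- stick: black USB stick with a metal plug lying flat, 16 x 46 x 7 mm, long side along its own y; a bystander, not to be disturbed. Origin: centre of its underside. Behind it, at about x 0.63 to 0.76, y -0.01 to 0.14, stands a fixed upright sign about 0.55 m tall: draw the arm in towards the base before swinging past it.
Things that resemble listed ones, but are neither listed nor needed, are in the scene too. What is shaped like the jar but black, orange or yellow is not meant.

How it is judged:
By the outcome, as a careful person would: the job done as asked, in the order asked, and still so for the second after the job is handed in, with the robot touching nothing.
It also fails if it takes over 120 s, if anything falls off the work surface, if the arm or the gripper's body presses on something with over 40 N, if the wrist force passes 120 N, or if a joint passes its speed limit or range.

### The arm

A 6-joint arm with a two-finger parallel gripper is mounted at the origin on a cart in front of the work surface, level with it; the furniture and walls round the work are solid. World frame = base frame: x ahead of the robot, y to its left, z up, the work surface at z = 0. Lengths are in m, angles in rad, forces in N, time in s.
With the tool pointing down it reaches from about 0.35 to 0.775 m from the base axis. Payload 7.3 kg.
Tool frame: the origin (TCP) lies on the mounting face of the last link; the fingertips stand 178 mm ahead of it and the grasp point (between the pads) lies 159 mm ahead of it (robot.grip_depth is the distance from the TCP to the grasp point, in m); z points along the fingers, y is the line along which they close (so a half turn about z gives the same grasp; the last joint's range is limited). The gripper opens to 92 mm and grips with 3 to 60 N. Pads are 19 mm wide; open, the fingers measure 130 mm over their backs; the gripper's body (75 mm by 190 mm) begins 47 mm behind the grasp point.
Start: joints at [1.153, 0.342, 1.524, -0, 1.275, -0.146], TCP at [0.141, 0.506, 0.405] pointing down, gripper open.
Joint ranges: [-2.53, 2.53], [-0.77, 2.02], [0.04, 2.7], [-1, 4.14], [0.28, 2.66], [-3.11, 3.11]. Speed limits (rad/s): [2.57, 2.57, 3.14, 3.14, 3.14, 3.14].

### API

Orientations are given as [roll, pitch, yaw] about the fixed x, y, z axes, in that order (R = Rz(yaw) Ry(pitch) Rx(roll)).
In Python, from cell import observe, cams, robot, models gives the robot as it stands.
- The arm moves only by the shell command python3 -m jog 'ROWS' [FORCE]. ROWS is JSON, a list of rows, each a list of 3 entries, a list of its own where there are three numbers: the shift along the tool's x, y, z each as a share of 0.4 m, from -1 to 1, then the turn about the tool's z as a share of pi rad, from -1 to 1, then the closure, from 0 (fully open) to 1 (shut). In form: [[[x, y, z], turn, jaw], ...]. A call has 1 to 12 rows; each row is the pose to reach, as a shift and turn from the pose commanded when the call began, along the tool's axes at that moment, turning the shorter way round; what a row does not reach only later rows make up. A row lasts 1/8 s, in which the tool goes at most 62.5 mm and 10.7 degrees, less where a joint would pass 70% of its speed; a pose out of reach is approached as far as the arm can. A call with a number of a shift or a turn outside -1 to 1 is refused whole. A call with a gripper value outside its range is refused whole. The fingers move at their own pace and stop on an object; FORCE is the grip in N (left out, the last holds). Time passes only in rows, so rows that repeat a pose let the fingers close. It gives the time, the measured TCP pose, the force, the opening and the grip force at its end, in the units of the state.
- observe(): the state, without advancing time (a new reading comes with each control period).
- cams.read_camera(name): name is "scene" or "top" or "wrist"; returns the picture (384x512x3 uint8, red, green, blue); there is no depth.
- cams.camera_model(name): a dict with "camera_matrix" (3x3 intrinsics, pixels), "pose" (4x4, takes a point from camera to world coordinates). Camera axes: x right, y down, z forward; pixel columns grow to the right and rows downward; lengths in m; the calibration is good to about 2 mm. A picture is of the moment at which its call begins: read the wrist's pose just before it. camera_model takes no time and is no camera call; for the wrist camera it gives the pose at the moment of the call.
- robot.hand_in(): hands the job in; it is judged then, once.
Trained networks look in the newest picture that a camera, given by its name, has taken for a name from the list of things; names that differ only in an ending like _2 or _b are one class to them, and where a whole thing is asked for, a point or a joint stands for the part that bears it (a point fixed in the world has none). Each returns a list of dicts, best first, with "confidence" (0 to 1); they miss things now and then, are a little off and sometimes report something else, mostly with a low value. They report only what shows in the picture. A call takes as long as a camera call. They do not tell look-alikes from the thing itself.
- models.find_in(target, camera): "position" ([x, y, z] in m, in world coordinates, good to about 4 mm: the middle of the surface that is visible of it).
- models.pinpoint(target, camera): "position" ([x, y, z] in m, in world coordinates, good to about 4 mm: a listed point, or the origin of a listed thing).
The state is a dict: "time": time; "qpos": joint angles; "qvel": joint speeds; "joint_efforts": joint torques, N m; "tool_pos": TCP position; "tool_rot": TCP orientation; "contact_force": force on the tool from outside, world axes, zero at the start; "torque": the same for the moment, N m; "opening": finger opening in m; "grip_force": force on a finger pad.
Only numpy, scipy, OpenCV 4.12 (cv2) and the standard library are available. Lean on these libraries where they do the work, as an engineer would, in place of code of your own. Each camera call takes 0.05 s, during which the arm holds its last target. There are 200 camera calls.

## Working session

There is one attempt and no reset: what is moved stays moved. The work goes in short steps, Python scripts to look and compute and a shell command to move; the robot and the scene stay as the last step left them, time stands still between calls to the robot, and variables do not carry over. Pictures are saved under pics/ and viewed, at most 14 in all, crops included, and the job is handed in when it is done.

```bash
ls; mkdir -p pics; python3 - <<'E'
from cell import observe,cams,robot,models
import cv2
s=observe();print(s['time'],s['tool_pos'],s['tool_rot'],s['opening'])
for c in ['top','scene']:
    im=cams.read_camera(c);cv2.imwrite(f'pics/{c}0.png',im[:,:,::-1])
    for t in ['bottle','spool','jar','cap','large_holder','medium_holder','small_holder','tiny_holder','meter','stick']:
        r=models.pinpoint(t,c)
        print(c,t,[([round(float(v),3) for v in d['position']],round(d['confidence'],2)) for d in r[:4]])
E
```

```text
pics
0.0 [0.14085332 0.50560765 0.4040531 ] [-3.14006429e+00 -2.22312357e-04  2.86981615e+00] 0.09149797212125657
top bottle [([0.567, -0.4, 0.001], 0.85), ([0.43, 0.049, -0.003], 0.37)]
top spool [([0.575, -0.244, -0.003], 0.88)]
top jar [([0.428, 0.049, -0.002], 0.62), ([0.353, 0.181, 0.002], 0.56), ([0.472, 0.295, -0.0], 0.52), ([0.501, 0.114, -0.001], 0.47)]
top cap [([0.423, 0.199, 0.004], 0.52)]
top large_holder [([0.437, -0.097, -0.001], 0.65), ([0.608, 0.216, 0.001], 0.63)]
top medium_holder [([0.421, -0.238, -0.0], 0.59), ([0.427, 0.201, 0.0], 0.29)]
top small_holder [([0.422, -0.383, 0.001], 0.72)]
top tiny_holder [([0.577, -0.119, 0.0], 0.95)]
top meter [([0.61, 0.219, -0.001], 0.92)]
top stick [([0.546, 0.027, 0.002], 0.42)]
scene bottle [([0.566, -0.393, 0.004], 0.82)]
scene spool [([0.577, -0.243, -0.001], 0.44)]
scene jar [([0.35, 0.181, 0.001], 0.79), ([0.501, 0.114, -0.003], 0.76), ([0.476, 0.301, -0.0], 0.75), ([0.337, 0.285, 0.001], 0.63)]
scene cap [([0.578, -0.247, -0.003], 0.59), ([0.423, 0.202, -0.003], 0.58)]
scene large_holder [([0.442, -0.102, -0.002], 0.8)]
scene medium_holder [([0.419, -0.234, 0.001], 0.75), ([0.547, 0.027, 0.001], 0.17)]
scene small_holder [([0.421, -0.387, 0.006], 0.66)]
scene tiny_holder [([0.575, -0.119, -0.002], 0.64)]
scene meter [([0.611, 0.223, 0.0], 0.84)]
scene stick [([0.545, 0.029, 0.001], 0.52)]
```

View pics/top0.png

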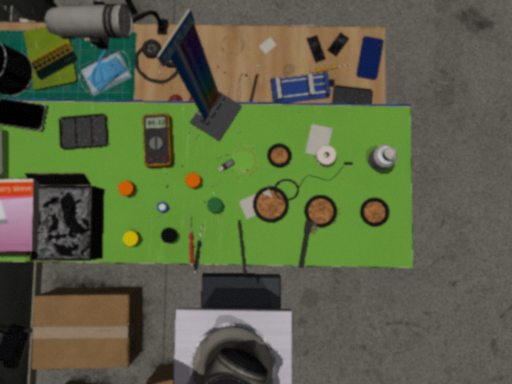

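View pics/scene0.png

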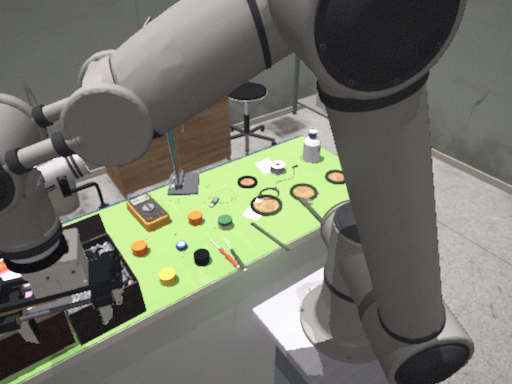

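```bash
python3 - <<'E'
from cell import cams
import numpy as np
for c in ['top','scene','wrist']:
    m=cams.camera_model(c);print(c,np.round(m['camera_matrix'],1).tolist(),np.round(m['pose'],3).tolist())
E
```

```text
top [[469.7, 0.0, 250.4], [0.0, 469.7, 189.5], [0.0, 0.0, 1.0]] [[0.015, -0.996, 0.089, 0.363], [-1.0, -0.015, 0.004, -0.047], [-0.003, -0.089, -0.996, 1.302], [0.0, 0.0, 0.0, 1.0]]
scene [[392.3, 0.0, 252.0], [0.0, 392.3, 194.0], [0.0, 0.0, 1.0]] [[-0.572, -0.488, 0.659, -0.325], [-0.82, 0.349, -0.453, 0.481], [-0.009, -0.8, -0.6, 0.762], [0.0, 0.0, 0.0, 1.0]]
wrist [[302.1, 0.0, 253.2], [0.0, 302.1, 190.5], [0.0, 0.0, 1.0]] [[0.27, 0.918, 0.289, 0.063], [0.963, -0.257, -0.081, 0.527], [0.0, 0.3, -0.954, 0.385], [0.0, 0.0, 0.0, 1.0]]
```

Top view: green-lidded jar at (216,205), with black (170,235), orange (126,188; 193,181) and yellow (131,239) jar look-alikes. The cap is at (163,207), spool at (326,155) and bottle at (385,157). The holders are large (271,204), medium (321,210), small (375,211) and tiny (279,155). I'll confirm this in one enlarged crop.

```bash
cat > h.py <<'E'
import numpy as np,cv2
from cell import cams,observe,models
def ray(c,px,z,m=None):
    m=m or cams.camera_model(c);P=m['pose'];d=P[:3,:3]@np.linalg.solve(m['camera_matrix'],[px[0],px[1],1.])
    o=P[:3,3];return o+d*(z-o[2])/d[2]
def proj(c,p,m=None):
    m=m or cams.camera_model(c);P=m['pose'];q=m['camera_matrix']@(P[:3,:3].T@(np.array(p)-P[:3,3]));return q[:2]/q[2]
E
python3 - <<'E'
from h import *
im=cv2.imread('pics/top0.png');cr=im[128:272,140:405]
cv2.imwrite('pics/crop.png',cv2.resize(cr,None,fx=3,fy=3,interpolation=cv2.INTER_CUBIC))
# cork blobs
hsv=cv2.cvtColor(im,cv2.COLOR_BGR2HSV)
# dark ring + cork : not green in neighbourhood
for n,c,Rw in [('large',(271,204),.04),('medium',(321,210),.035),('small',(375,211),.03),('tiny',(279,155),.024)]:
    b,g,r=[im[:,:,i].astype(int) for i in range(3)]
    m=((r>g+10)&(r>60)).astype(np.uint8)
    N,l,st,ce=cv2.connectedComponentsWithStats(m)
    i=min(range(1,N),key=lambda i:np.hypot(*(ce[i]-c))+(0 if st[i,4]>50 else 1e3))
    print(n,ce[i],st[i,4],2*np.sqrt(st[i,4]/np.pi)/469.7*1.3,ray('top',ce[i],.003).round(4))
E
```

```text
large [270.35106383 204.57446809] 658 0.08011075011250003 [ 0.4377 -0.0973  0.003 ]
medium [320.27746741 210.77653631] 537 0.072371070101729 [ 0.4226 -0.2355  0.003 ]
small [374.25699746 211.49363868] 393 0.061911899208485006 [ 0.4228 -0.3846  0.003 ]
tiny [278.81818182 155.11157025] 242 0.04858313484982319 [ 0.5764 -0.1193  0.003 ]
```

View pics/crop.png

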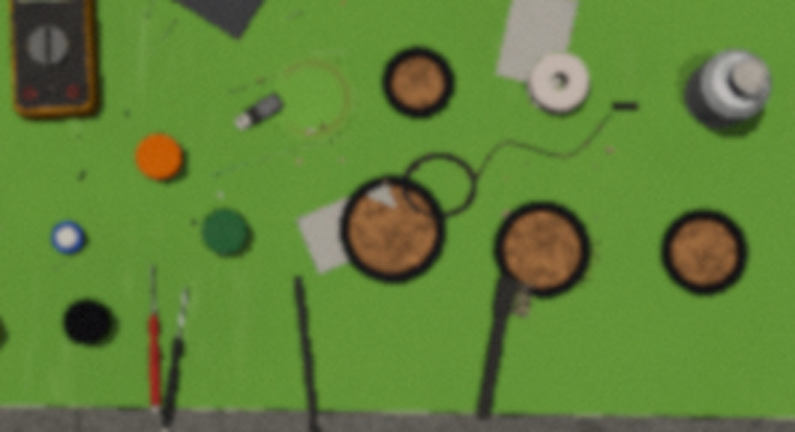

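The enlarged crop confirms the picks: green-lidded jar at crop (226,232), blue cap with pale top (68,238), spool (559,82) and bottle (730,90). The well diameters also match the holders (80/72/62/49 mm). First I move to a drawn-in waypoint and turn so the fingers close along x.

```bash
python3 -m jog '[[[-0.896,-0.803,0],0.4135,0],[[-0.896,-0.803,0],0.4135,0],[[-0.896,-0.803,0],0.4135,0],[[-0.896,-0.803,0],0.4135,0],[[-0.896,-0.803,0],0.4135,0],[[-0.896,-0.803,0],0.4135,0],[[-0.896,-0.803,0],0.4135,0],[[-0.896,-0.803,0],0.4135,0],[[-0.896,-0.803,0],0.4135,0],[[-0.896,-0.803,0],0.4135,0]]' 30
```

```text
time: 2.35
tool_pos: [0.3996, 0.1003, 0.4046]
tool_rot: [-3.141, -0.0, 1.57]
contact_force: [-0.6, 0.3, -0.2]
opening: 0.0918
grip_force: 0.0
```

```bash
python3 -m jog '[[[-0.85,0.1,0],0,0],[[-0.85,0.1,0],0,0],[[-0.85,0.1,0],0,0],[[-0.85,0.1,0],0,0],[[-0.85,0.1,0],0,0],[[-0.85,0.1,0],0,0],[[-0.85,0.1,0],0,0]]'
```

```text
time: 3.22
tool_pos: [0.4403, -0.2402, 0.4043]
tool_rot: [-3.141, -0.0, 1.57]
contact_force: [-0.5, 0.3, 0.5]
opening: 0.0916
grip_force: 0.0
```

```bash
python3 -m jog '[[[-0.39,0.315,0],0,0],[[-0.39,0.315,0],0,0],[[-0.39,0.315,0],0,0],[[-0.39,0.315,0],0,0],[[-0.39,0.315,0],0,0]]'
python3 - <<'E'
from h import *
im=cams.read_camera('wrist');cv2.imwrite('pics/w1.png',im[:,:,::-1])
print(models.pinpoint('bottle','wrist'));print(models.pinpoint('spool','wrist'))
print(models.find_in('bottle','wrist'),models.pinpoint('small_holder','wrist'));print(proj('wrist',[.566,-.396,.116]),proj('wrist',[.566,-.396,.07]))
E
```

```text
time: 3.85
tool_pos: [0.5672, -0.3942, 0.4036]
tool_rot: [-3.14, -0.002, 1.573]
contact_force: [-0.1, 0.9, 0.1]
opening: 0.0919
grip_force: 0.0
[{'position': [0.5665, -0.4006, 0.0047], 'confidence': 0.63}]
[{'position': [0.5727, -0.2488, -0.0063], 'confidence': 0.59}]
[{'position': [0.5659, -0.3878, 0.0889], 'confidence': 0.82}] [{'position': [0.4187, -0.3799, -0.0063], 'confidence': 0.6}]
[252.57516022 188.12416987] [252.60048908 175.65019115]
```

View pics/w1.png

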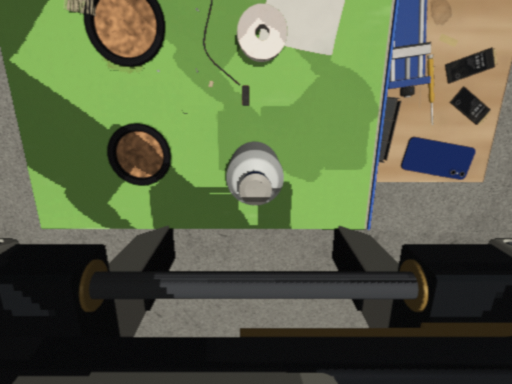

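Wrist view: bottle top is at (257,186), close to the predicted (252,188), so the column is right to within a few mm. I'll descend in two stages.

```bash
python3 -m jog '[[[0,0.005,0.1],0,0],[[0,0.005,0.2],0,0],[[0,0.005,0.3],0,0],[[0,0.005,0.36],0,0],[[0,0.005,0.4],0,0],[[0,0.005,0.4],0,0],[[0,0.005,0.4],0,0]]'; python3 -c "
from cell import observe;s=observe();print(s['tool_pos'],s['contact_force'])"
```

```text
time: 4.97
tool_pos: [0.5682, -0.396, 0.2462]
tool_rot: [3.14, 0.002, 1.571]
contact_force: [0.5, 0.5, 0.1]
opening: 0.0921
grip_force: 0.0
[ 0.56820847 -0.39602742  0.24623463] [0.50725039 0.5437539  0.11763024]
```

```bash
python3 -m jog '[[[0,0,0.017],0,0],[[0,0,0.034],0,0],[[0,0,0.034],0,0],[[0,0,0.034],0,1],[[0,0,0.034],0,1],[[0,0,0.034],0,1],[[0,0,0.034],0,1],[[0,0,0.034],0,1],[[0,0,0.034],0,1],[[0,0,0.034],0,1]]' 35; python3 -c "
from cell import observe;s=observe();print(s['tool_pos'],s['contact_force'])"
```

```text
time: 6.22
tool_pos: [0.568, -0.3959, 0.2312]
tool_rot: [3.141, 0.0, 1.571]
contact_force: [1.5, -0.1, -0.2]
opening: 0.06
grip_force: 35.0
[ 0.56798532 -0.3959166   0.23123223] [ 1.53139948 -0.124485   -0.17004189]
```

```bash
python3 -m jog '[[[0,0,-0.03],0,1],[[0,0,-0.1],0,1],[[0,0,-0.2],0,1],[[0.1,-0.05,-0.25],0,1],[[0.2,-0.1,-0.25],0,1],[[0.3,-0.15,-0.25],0,1],[[0.4,-0.2,-0.25],0,1],[[0.5,-0.25,-0.25],0,1],[[0.6,-0.3,-0.25],0,1],[[0.7,-0.325,-0.25],0,1],[[0.745,-0.325,-0.25],0,1],[[0.745,-0.325,-0.25],0,1]]'; python3 - <<'E'
from h import *
s=observe();print(s['tool_pos'],s['contact_force'],s['opening'])
im=cams.read_camera('wrist');cv2.imwrite('pics/w2.png',im[:,:,::-1])
E
```

```text
time: 7.72
tool_pos: [0.4384, -0.0974, 0.3317]
tool_rot: [3.14, 0.001, 1.573]
contact_force: [-0.1, -0.2, -1.4]
opening: 0.0602
grip_force: 35.0
[ 0.43835602 -0.09738025  0.33173057] [-0.05436387 -0.18270616 -1.35386643] 0.06015072877102693
```

View pics/w2.png

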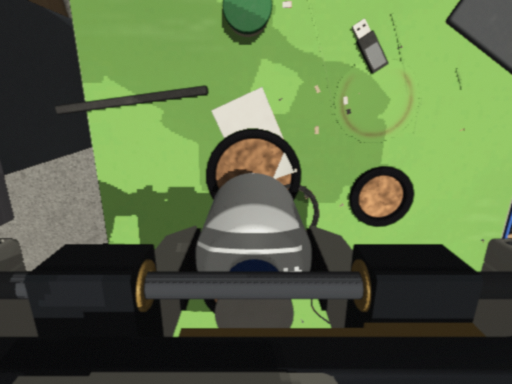

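The bottle is held and looks upright (centre ~x 255), above the large holder (253,175). Lowering now.

```bash
python3 -m jog '[[[0,0,0.08],0,1],[[0,0,0.16],0,1],[[0,0,0.21],0,1],[[0,0,0.23],0,1],[[0,0,0.23],0,1],[[0,0,0.236],0,1],[[0,0,0.24],0,1],[[0,0,0.24],0,1]]'; python3 - <<'E'
from h import *
s=observe();print(s['tool_pos'],s['contact_force'],s['opening'])
E
```

```text
time: 8.78
tool_pos: [0.438, -0.0979, 0.2354]
tool_rot: [3.141, 0.0, 1.571]
contact_force: [-0.4, 0.0, -0.5]
opening: 0.0603
grip_force: 35.0
[ 0.43800219 -0.09785839  0.23539177] [-0.41720765  0.03642584 -0.46556598] 0.0603067849027002
```

```bash
python3 -m jog '[[[0,0,0.002],0,1],[[0,0,0.002],0,1],[[0,0,0.002],0,0.25],[[0,0,0.002],0,0.15],[[0,0,0.002],0,0],[[0,0,0.002],0,0],[[0,0,0.002],0,0],[[0,0,-0.02],0,0],[[0,0,-0.1],0,0],[[0,0,-0.2],0,0],[[0,0,-0.3],0,0],[[0,0,-0.3],0,0]]'
```

```text
time: 10.28
tool_pos: [0.4385, -0.098, 0.3584]
tool_rot: [3.135, 0.003, 1.571]
contact_force: [-0.4, 0.1, -0.0]
opening: 0.0921
grip_force: 0.0
```

```bash
python3 -m jog '[[[-0.37,0.3425,0],0,0],[[-0.37,0.3425,0],0,0],[[-0.37,0.3425,0],0,0],[[-0.37,0.3425,0],0,0],[[-0.37,0.3425,0],0,0]]'
python3 - <<'E'
from h import *
s=observe();print(s['tool_pos'])
cams.read_camera('wrist')
for t in ['spool','medium_holder','bottle']:print(t,models.pinpoint(t,'wrist'))
im=cams.read_camera('wrist');cv2.imwrite('pics/w3.png',im[:,:,::-1]);print(proj('wrist',[.575,-.246,.027]))
for c in ['top']:
    cams.read_camera(c);print(models.pinpoint('bottle',c))
E
```

```text
time: 10.9
tool_pos: [0.575, -0.2466, 0.3534]
tool_rot: [-3.139, -0.001, 1.57]
contact_force: [-0.3, -0.0, 0.4]
opening: 0.0919
grip_force: 0.0
[ 0.57499684 -0.24660161  0.35335551]
spool [{'position': [0.5733, -0.247, -0.0033], 'confidence': 0.74}]
medium_holder [{'position': [0.4217, -0.2362, 0.0012], 'confidence': 0.67}, {'position': [0.5753, -0.1218, 0.002], 'confidence': 0.67}]
bottle [{'position': [0.4371, -0.1002, 0.005], 'confidence': 0.66}]
[253.13765626 177.02037503]
[{'position': [0.4374, -0.0999, 0.0045], 'confidence': 0.86}]
```

View pics/w3.png

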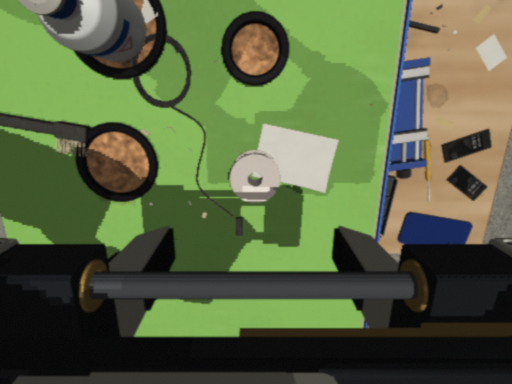

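Wrist view: bottle stands in the large holder, and spool centre (255,177) matches the predicted (253,177). Descending.

```bash
python3 -m jog '[[[0,0,0.12],0,0],[[0,0,0.24],0,0],[[0,0,0.34],0,0],[[0,0,0.4],0,0],[[0,0,0.4],0,0],[[0,0,0.4],0,0]]'; python3 -c "
from cell import observe;s=observe();print(s['tool_pos'],s['contact_force'])"
```

```text
time: 12.0
tool_pos: [0.5753, -0.246, 0.1965]
tool_rot: [3.14, 0.001, 1.571]
contact_force: [0.5, -0.2, -0.6]
opening: 0.0921
grip_force: 0.0
[ 0.57533893 -0.24596615  0.19649837] [ 0.54369959 -0.15932106 -0.55343389]
```

```bash
python3 -m jog '[[[0,0,0.012],0,0],[[0,0,0.022],0,0],[[0,0,0.022],0,0],[[0,0,0.022],0,1],[[0,0,0.022],0,1],[[0,0,0.022],0,1],[[0,0,0.022],0,1],[[0,0,0.022],0,1],[[0,0,0.022],0,1],[[0,0,0.022],0,1],[[0,0,0.022],0,1]]' 35
```

```text
time: 13.38
tool_pos: [0.575, -0.2459, 0.1863]
tool_rot: [3.141, -0.0, 1.571]
contact_force: [1.2, 0.3, -0.1]
opening: 0.0525
grip_force: 35.0
```

```bash
python3 -m jog '[[[0,0,-0.03],0,1],[[0,0,-0.12],0,1],[[0,0,-0.2],0,1],[[0.01,-0.12,-0.2],0,1],[[0.026,-0.25,-0.2],0,1],[[0.026,-0.35,-0.2],0,1],[[0.026,-0.381,-0.2],0,1],[[0.026,-0.381,-0.2],0,1],[[0.026,-0.381,-0.12],0,1],[[0.026,-0.381,-0.05],0,1],[[0.026,-0.381,-0.02],0,1],[[0.026,-0.381,-0.02],0,1]]'; python3 - <<'E'
from h import *
s=observe();print(s['tool_pos'],s['contact_force'],s['opening'])
im=cams.read_camera('wrist');cv2.imwrite('pics/w4.png',im[:,:,::-1])
E
```

```text
time: 14.88
tool_pos: [0.4231, -0.2355, 0.1938]
tool_rot: [-3.141, -0.001, 1.571]
contact_force: [-0.6, 0.1, -2.2]
opening: 0.0522
grip_force: 35.0
[ 0.42314686 -0.23552314  0.19384124] [-0.64238755  0.06699801 -2.20080608] 0.052191467194608786
```

View pics/w4.png

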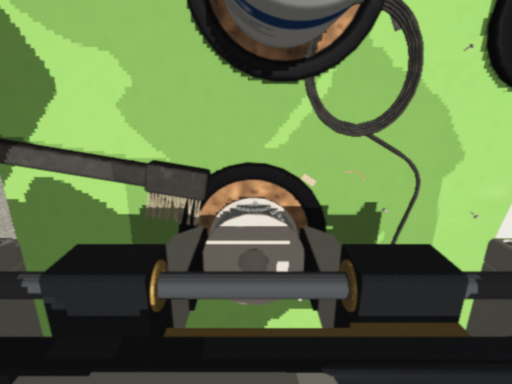

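The spool is centred over the medium holder and just above its floor. A brush lies beside it at (180,185), so I'll open only partway.

```bash
python3 -m jog '[[[0,0,0.005],0,1],[[0,0,0.01],0,1],[[0,0,0.01],0,1],[[0,0,0.01],0,1],[[0,0,0.01],0,0.32],[[0,0,0.01],0,0.32],[[0,0,0.01],0,0.32],[[0,0,-0.02],0,0.32],[[0,0,-0.1],0,0.32],[[0,0,-0.2],0,0.32],[[0,0,-0.4],0,0],[[0,0,-0.4],0,0]]'
```

```text
time: 16.42
tool_pos: [0.4229, -0.2357, 0.3591]
tool_rot: [3.135, 0.005, 1.571]
contact_force: [-0.1, 0.1, -0.5]
opening: 0.0778
grip_force: 0.0
```

```bash
python3 -m jog '[[[0.7125,0.013,0],0,0],[[0.7125,0.013,0],0,0],[[0.7125,0.013,0],0,0],[[0.7125,0.013,0],0,0],[[0.7125,0.013,0],0,0],[[0.7125,0.013,0],0,0],[[0.7125,0.013,0],0,0]]'
python3 - <<'E'
from h import *
s=observe();print(s['tool_pos'])
im=cams.read_camera('wrist');cv2.imwrite('pics/w5.png',im[:,:,::-1]);print(proj('wrist',[.428,.049,.027]),proj('wrist',[.423,.2,.014]))
for t in ['jar','cap','stick']:print(t,models.pinpoint(t,'wrist'))
cams.read_camera('top');print(models.pinpoint('spool','top'))
E
```

```text
time: 17.3
tool_pos: [0.4277, 0.0491, 0.3548]
tool_rot: [3.141, 0.0, 1.571]
contact_force: [0.7, -0.1, -0.7]
opening: 0.0915
grip_force: 0.0
[0.42768778 0.04910577 0.35477216]
[252.69211739 175.8847173 ] [247.00042021  17.26064608]
jar [{'position': [0.5001, 0.1176, 0.004], 'confidence': 0.9}, {'position': [0.3495, 0.1809, 0.0018], 'confidence': 0.8}, {'position': [0.4358, 0.0563, 0.0015], 'confidence': 0.64}]
cap [{'position': [0.4294, 0.1971, 0.0002], 'confidence': 0.75}]
stick [{'position': [0.5431, 0.0304, -0.0039], 'confidence': 0.74}]
[{'position': [0.4241, -0.2346, -0.0004], 'confidence': 0.68}]
```

View pics/w5.png

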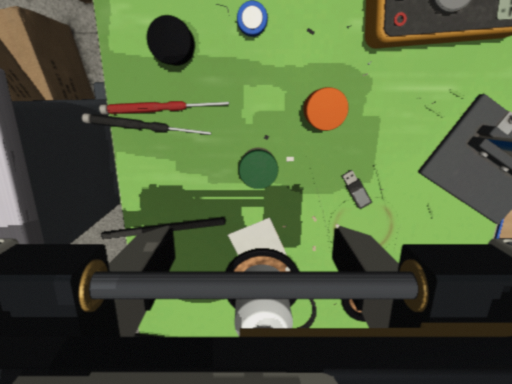

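```bash
python3 - <<'E'
from h import *
print(ray('wrist',(259,169),.025),ray('wrist',(252,17),.014),observe()['tool_pos'])
E
```

```text
[0.43452394 0.05612402 0.025     ] [0.42770869 0.20027019 0.014     ] [0.4278046  0.04872896 0.35430672]
```

Wrist view: green jar at (259,169), about 7 mm off the first estimate; the bystanders and the orange and black look-alikes are clear of the fingers. Correcting and descending.

```bash
python3 -m jog '[[[0.016,0.0155,0.1],0,0],[[0.016,0.0155,0.24],0,0],[[0.016,0.0155,0.34],0,0],[[0.016,0.0155,0.4],0,0],[[0.016,0.0155,0.4],0,0],[[0.016,0.0155,0.4],0,0],[[0.016,0.0155,0.4],0,0]]'
```

```text
time: 18.48
tool_pos: [0.4344, 0.0558, 0.1954]
tool_rot: [3.139, 0.0, 1.571]
contact_force: [-0.2, -0.1, -0.4]
opening: 0.0916
grip_force: 0.0
```

```bash
python3 -m jog '[[[0,0,0.012],0,0],[[0,0,0.022],0,0],[[0,0,0.022],0,0],[[0,0,0.022],0,1],[[0,0,0.022],0,1],[[0,0,0.022],0,1],[[0,0,0.022],0,1],[[0,0,0.022],0,1],[[0,0,0.022],0,1],[[0,0,0.022],0,1],[[0,0,0.022],0,1],[[0,0,0.022],0,1]]' 20
```

```text
time: 19.98
tool_pos: [0.4339, 0.0559, 0.1855]
tool_rot: [-3.142, -0.0, 1.571]
contact_force: [-0.1, -0.7, 1.3]
opening: 0.0393
grip_force: 20.0
```

```bash
python3 -m jog '[[[0,0,-0.03],0,1],[[0,0,-0.15],0,1],[[0,0,-0.3],0,1],[[0,0,-0.4],0,1],[[-0.1,0,-0.4],0,1],[[-0.25,-0.01,-0.4],0,1],[[-0.4,-0.028,-0.4],0,1],[[-0.55,-0.028,-0.4],0,1],[[-0.7,-0.028,-0.4],0,1],[[-0.85,-0.028,-0.4],0,1],[[-0.95,-0.028,-0.4],0,1],[[-0.95,-0.028,-0.4],0,1]]'
```

```text
time: 21.48
tool_pos: [0.4221, -0.3265, 0.3458]
tool_rot: [3.141, 0.001, 1.567]
contact_force: [-0.8, 0.7, -1.0]
opening: 0.0394
grip_force: 20.0
```

```bash
python3 -m jog '[[[-0.151,0,0],0,1],[[-0.151,0,0.1],0,1],[[-0.151,0,0.22],0,1],[[-0.151,0,0.32],0,1],[[-0.151,0,0.38],0,1],[[-0.151,0,0.38],0,1],[[-0.151,0,0.38],0,1]]'; python3 - <<'E'
from h import *
s=observe();print(s['tool_pos'],s['contact_force'],s['opening'])
im=cams.read_camera('wrist');cv2.imwrite('pics/w6.png',im[:,:,::-1])
E
```

```text
time: 22.35
tool_pos: [0.4232, -0.3843, 0.1949]
tool_rot: [3.14, 0.001, 1.571]
contact_force: [0.5, 0.3, -0.3]
opening: 0.0395
grip_force: 20.0
[ 0.423248   -0.38426715  0.19493047] [ 0.5359073   0.30610201 -0.26748818] 0.03946380912630081
```

View pics/w6.png

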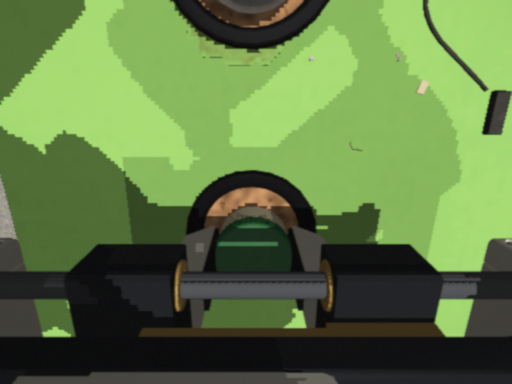

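The jar is centred over the small holder; setting it down.

```bash
python3 -m jog '[[[0,0,0.006],0,1],[[0,0,0.012],0,1],[[0,0,0.012],0,1],[[0,0,0.012],0,1],[[0,0,0.012],0,0.35],[[0,0,0.012],0,0.35],[[0,0,0.012],0,0.35],[[0,0,-0.02],0,0.35],[[0,0,-0.1],0,0.35],[[0,0,-0.2],0,0.35],[[0,0,-0.4],0,0],[[0,0,-0.4],0,0]]'
```

```text
time: 23.9
tool_pos: [0.423, -0.3848, 0.3589]
tool_rot: [3.136, 0.006, 1.571]
contact_force: [-1.2, -0.0, -0.9]
opening: 0.075
grip_force: 0.0
```

```bash
python3 -m jog '[[[0.975,0.009,0],-0.5,0],[[0.975,0.009,0],-0.5,0],[[0.975,0.009,0],-0.5,0],[[0.975,0.009,0],-0.5,0],[[0.975,0.009,0],-0.5,0],[[0.975,0.009,0],-0.5,0],[[0.975,0.009,0],-0.5,0],[[0.975,0.009,0],-0.5,0],[[0.975,0.009,0],-0.5,0],[[0.975,0.009,0],-0.5,0]]'
```

```text
time: 25.15
tool_pos: [0.4262, 0.0057, 0.3543]
tool_rot: [-3.142, 0.001, 3.141]
contact_force: [-0.2, 0.3, 0.4]
opening: 0.0918
grip_force: 0.0
```

Now the tool's y is world +y and its x is world −x. Moving over to the cap.

```bash
python3 -m jog '[[[0,0.483,0],0,0],[[0,0.483,0],0,0],[[0,0.483,0],0,0],[[0,0.483,0],0,0],[[0,0.483,0],0,0],[[0,0.483,0],0,0]]'
python3 - <<'E'
from h import *
im=cams.read_camera('wrist');cv2.imwrite('pics/w7.png',im[:,:,::-1]);print(proj('wrist',[.4265,.199,.014]),observe()['tool_pos'])
print(models.pinpoint('cap','wrist'))
b,g,r=[im[:,:,i].astype(int) for i in (2,1,0)]
m=((b>g+25)&(b>r+25)).astype(np.uint8);N,l,st,ce=cv2.connectedComponentsWithStats(m)
for i in range(1,N):
    if st[i,4]>60: print(st[i],ray('wrist',(st[i,0]+st[i,2]/2,st[i,1]+st[i,3]/2),.008))
E
```

```text
time: 25.9
tool_pos: [0.4265, 0.1975, 0.3536]
tool_rot: [-3.141, -0.0, 3.139]
contact_force: [-0.4, -0.2, 0.3]
opening: 0.0917
grip_force: 0.0
[255.19249712 173.12702184] [0.42656905 0.1974115  0.35365585]
[{'position': [0.4303, 0.1992, -0.001], 'confidence': 0.64}]
[244 161  26  25 230] [0.42850244 0.20110038 0.008     ]
```

View pics/w7.png

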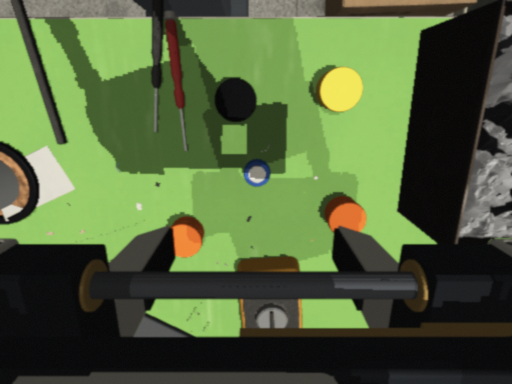

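The blue cap with its pale top is at (257,173). The black, orange and yellow look-alikes are clear of the finger tracks.

```bash
python3 -m jog '[[[-0.003,0.005,0.1],0,0],[[-0.003,0.005,0.24],0,0],[[-0.003,0.005,0.34],0,0],[[-0.003,0.005,0.4],0,0],[[-0.003,0.005,0.4],0,0],[[-0.003,0.005,0.4],0,0],[[-0.003,0.005,0.4],0,0]]'
```

```text
time: 26.88
tool_pos: [0.4281, 0.2007, 0.1948]
tool_rot: [3.141, 0.002, 3.141]
contact_force: [-0.6, -0.5, 1.1]
opening: 0.0919
grip_force: 0.0
```

```bash
python3 -m jog '[[[0,0,0.012],0,0],[[0,0,0.021],0,0],[[0,0,0.021],0,0],[[0,0,0.021],0,1],[[0,0,0.021],0,1],[[0,0,0.021],0,1],[[0,0,0.021],0,1],[[0,0,0.021],0,1],[[0,0,0.021],0,1],[[0,0,0.021],0,1],[[0,0,0.021],0,1],[[0,0,0.021],0,1]]' 15
```

```text
time: 28.38
tool_pos: [0.4275, 0.2007, 0.1851]
tool_rot: [3.142, -0.0, 3.142]
contact_force: [-0.1, 0.4, 0.1]
opening: 0.0281
grip_force: 15.0
```

```bash
python3 -m jog '[[[0,0,-0.03],0,1],[[0,0,-0.15],0,1],[[0,0,-0.3],0,1],[[0,0,-0.4],0,1],[[0,-0.12,-0.4],0,1],[[0,-0.26,-0.4],0,1],[[0,-0.4,-0.4],0,1],[[0,-0.54,-0.4],0,1],[[0,-0.68,-0.4],0,1],[[0,-0.8,-0.4],0,1],[[0,-0.8,-0.4],0,1]]'
```

```text
time: 29.75
tool_pos: [0.4273, -0.1219, 0.3458]
tool_rot: [-3.141, 0.001, 3.137]
contact_force: [-0.5, -0.4, -0.5]
opening: 0.028
grip_force: 15.0
```

```bash
python3 -c "
from cell import observe;s=observe();print(s['tool_pos'],s['opening'],s['grip_force'])"
```

```text
[ 0.4273306  -0.12188528  0.34579319] 0.028034104398331015 14.999595440458506
```

```bash
python3 -m jog '[[[-0.13,0,0],0,1],[[-0.27,0,0],0,1],[[-0.3725,0,0],0,1],[[-0.3725,0,0],0,1],[[-0.3725,0,0.1],0,1],[[-0.3725,0,0.22],0,1],[[-0.3725,0,0.32],0,1],[[-0.3725,0,0.37],0,1],[[-0.3725,0,0.37],0,1],[[-0.3725,0,0.37],0,1]]'; python3 - <<'E'
from h import *
s=observe();print(s['tool_pos'],s['contact_force'],s['opening'])
im=cams.read_camera('wrist');cv2.imwrite('pics/w8.png',im[:,:,::-1])
E
```

```text
time: 31.0
tool_pos: [0.5765, -0.119, 0.1986]
tool_rot: [-3.141, 0.002, -3.141]
contact_force: [-0.5, 0.2, -0.1]
opening: 0.0277
grip_force: 15.0
[ 0.57654235 -0.11895816  0.19857034] [-0.51434001  0.2422958  -0.1076771 ] 0.027681485497794315
```

View pics/w8.png

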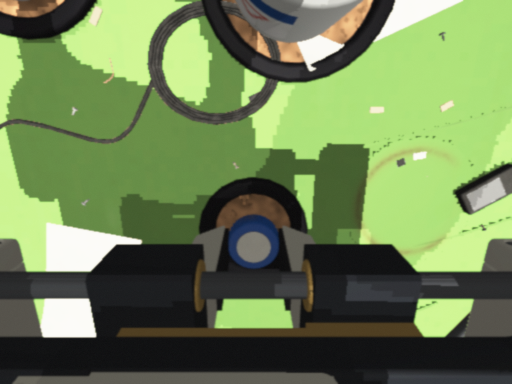

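The cap is held upright over the tiny holder. Final lowering, with a force check before release.

```bash
python3 -m jog '[[[0,0,0.01],0,1],[[0,0,0.018],0,1],[[0,0,0.021],0,1],[[0,0,0.021],0,1],[[0,0,0.021],0,1]]'
```

```text
time: 31.68
tool_pos: [0.5766, -0.1193, 0.1887]
tool_rot: [3.142, 0.0, 3.142]
contact_force: [-0.3, -0.5, -0.7]
opening: 0.0282
grip_force: 15.0
```

```bash
python3 -m jog '[[[0,0,0],0,0.5],[[0,0,0],0,0.5],[[0,0,0],0,0.5],[[0,0,-0.02],0,0.5],[[0,0,-0.1],0,0.5],[[0,0,-0.2],0,0.4],[[0,0,-0.35],0,0.2],[[0.1,0,-0.45],0,0],[[0.25,0,-0.45],0,0],[[0.4,0,-0.45],0,0],[[0.4,0,-0.45],0,0],[[0.4,0,-0.45],0,0]]'; python3 - <<'E'
from h import *
im=cams.read_camera('top');cv2.imwrite('pics/topF.png',cv2.resize(im[128:272,140:405,::-1],None,fx=3,fy=3,interpolation=cv2.INTER_CUBIC))
for t in ['bottle','spool','jar','cap','meter','stick']:
    for c in ['top','wrist']:
        cams.read_camera(c);r=models.pinpoint(t,c);print(c,t,[(np.round(d['position'],3).tolist(),round(d['confidence'],2)) for d in r[:5]])
E
```

```text
time: 33.17
tool_pos: [0.4169, -0.1195, 0.3698]
tool_rot: [-3.14, 0.003, 3.141]
contact_force: [0.3, -0.1, 0.5]
opening: 0.0916
grip_force: 0.0
top bottle []
wrist bottle [([0.435, -0.1, 0.01], 0.67)]
top spool []
wrist spool [([0.421, -0.238, -0.003], 0.77), ([0.436, -0.102, 0.006], 0.67)]
top jar [([0.421, -0.386, 0.002], 0.68), ([0.341, 0.287, 0.004], 0.64), ([0.502, 0.116, -0.0], 0.63), ([0.352, 0.179, 0.0], 0.63), ([0.474, 0.298, 0.0], 0.52)]
wrist jar [([0.423, -0.382, 0.004], 0.92), ([0.501, 0.119, 0.004], 0.77)]
top cap [([0.572, -0.12, 0.006], 0.46)]
wrist cap []
top meter [([0.609, 0.218, -0.006], 0.6)]
wrist meter []
top stick [([0.419, -0.391, 0.003], 0.68), ([0.546, 0.026, 0.002], 0.44)]
wrist stick []
```

View pics/topF.png

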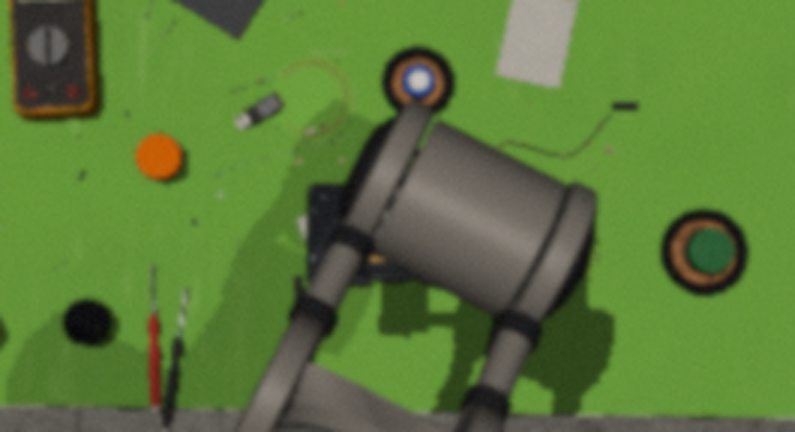

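The cap sits centred in the tiny holder (418,80). The jar is in the small one (711,251); its apparent offset is parallax. The arm hides the other two, so I'll look through the wrist camera.

```bash
python3 -m jog '[[[-0.1,0.35,-0.1],0,0],[[-0.1,0.35,-0.1],0,0],[[-0.1,0.35,-0.1],0,0],[[-0.1,0.35,-0.1],0,0],[[-0.1,0.35,-0.1],0,0]]'; python3 - <<'E'
from h import *
im=cams.read_camera('top');a=cv2.resize(im[128:272,140:405,::-1],None,fx=3,fy=3,interpolation=cv2.INTER_CUBIC)
cv2.imwrite('pics/topG.png',a)
E
```

```text
time: 35.05
tool_pos: [0.4563, 0.0202, 0.4083]
tool_rot: [-3.141, -0.001, 3.142]
contact_force: [-0.5, -0.9, -0.2]
opening: 0.0918
grip_force: 0.0
```

View pics/topG.png

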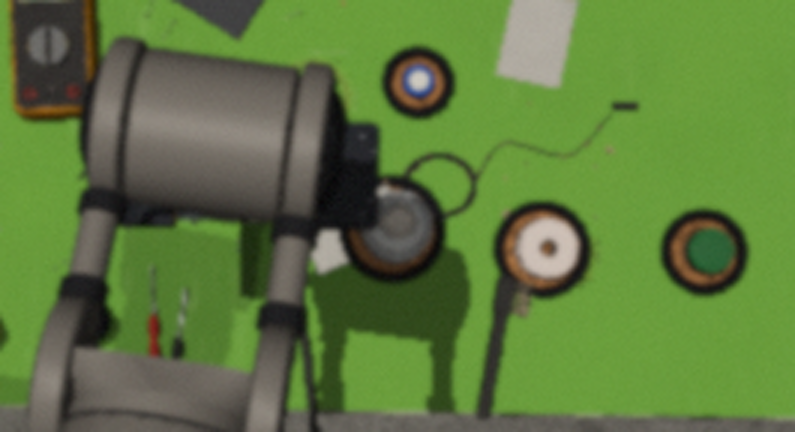

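All four supplies stand in their own holders: bottle (398,222), spool (548,247), jar (711,250) and cap (418,80). The meter and stick networks put both back at their starting positions, and the gripper is clear.

```bash
python3 -c "
from cell import robot;print(robot.hand_in())"
```

```text
the job is handed in; nothing more can be done
None
```

I set the bottle, spool, jar and cap upright in the large, medium, small and tiny holders in that order, left the multimeter and USB stick where they lay, and handed the job in at about 35 s.

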